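# Walk the dry-block heater back into its dock

## Robot

A 6-joint arm with a two-finger parallel gripper is mounted at the origin on the work surface. World frame = base frame: x ahead of the robot, y to its left, z up, the work surface at z = 0. Lengths are in mm, angles in rad, forces in N, time in s.
With the tool pointing down it reaches from about 350 to 925 mm from the base axis. Payload 6.4 kg.
Tool frame: the origin (TCP) lies on the centre line of the jaws, within the pads' length; the fingertips stand 17 mm ahead of it and the grasp point (between the pads) lies 2 mm behind it; z points along the fingers, y is the line along which they close (so a half turn about z gives the same grasp; the last joint's range is limited). The gripper opens to 94 mm and grips with 3 to 60 N. Pads are 16 mm wide; open, the fingers measure 119 mm over their backs; the gripper's body (75 mm by 177 mm) begins 78 mm behind the grasp point.
Start: joints at [1.115, 0.245, 1.558, -0, 1.339, -0.174], TCP at [180.752, 624.374, 222.455] pointing down, gripper open.
Joint ranges: [-3.13, 3.13], [-1.02, 2.26], [0.13, 2.54], [-0.95, 4.09], [0.21, 2.88], [-2.74, 2.74]. Speed limits (rad/s): [2.57, 2.57, 3.14, 3.14, 3.14, 3.14].

## Interface

Orientations are given as a 3x3 rotation matrix whose columns are the frame's x, y, z axes.
In Python, from rig import env, camera gives the robot as it stands.
- The arm moves only by the tool apply_moves, never from a script. Its argument "series" is a list of rows, each an object of numbers: "dx", "dy", "dz": the shift along the world's x, y, z in mm; "rx", "ry", "rz": the turn, a rotation vector about the world's x, y, z in degrees. A call has 1 to 8 rows; each row shifts and turns the commanded pose from where the row before left it; what a row does not reach is not made up. A row lasts 1/8 s, in which the tool goes at most 62.5 mm and 10.7 degrees, less where a joint would pass 70% of its speed; a pose out of reach is approached as far as the arm can. A call with a gripper value outside its range is refused whole. "grip" is the closure, from -1 (fully open) to 1 (shut), so that 0 is half open, set as the call begins (left out, the last holds). The fingers move at their own pace and stop on an object; "squeeze" is the grip in N (left out, the last holds). Time passes only in rows, so rows that do not move let the fingers close. It gives the time, the measured TCP pose, the force, the opening and the grip force at its end, in the units of the state.
- env.get_obs(): the state, without advancing time (a new reading comes with each control period).
- camera(name): name is "scene" or "top" or "wrist"; returns a dict with "img" (400x640x3 uint8, blue, green, red), "z_map" (400x640 float32, mm along the optical axis (not along the pixel's ray), 0 where there is no reading), "fx", "fy", "cx", "cy" (pixels), "xyz" and "attitude" of the camera in the world; the wrist camera has in their place "T_tool_cam" (4x4, takes a point from camera to tool coordinates, whose origin is the TCP and whose axes are the flange's). Camera axes: x right, y down, z forward; pixel columns grow to the right and rows downward; lengths in mm; the calibration is good to about 2 mm. The wrist camera is an equidistant fisheye: a pixel r from the principal point sees the ray r / f radians off the axis. A picture is of the moment at which its call begins: read the wrist's pose just before it.
- env.close_job(): hands the job in; it is judged then, once.
The state is a dict: "time_s": time; "q": joint angles; "qd": joint speeds; "joint_efforts": joint torques, N m; "tcp_pos": TCP position; "tool_rot": TCP orientation; "force": force on the tool from outside, world axes, zero at the start; "wrist_torque": the same for the moment, N m; "grip_width": finger opening in mm; "finger_force": force on a finger pad.
Only numpy, scipy, OpenCV 4.12 (cv2) and the standard library are available. Lean on these libraries where they do the work, as an engineer would, in place of code of your own. Each camera call takes 0.05 s, during which the arm holds its last target. There are 200 camera calls.

## Task

The middle dry-block heater has been pulled out of the row towards you: it is heavy, so walk it straight back between its two neighbours by pushing its two front corner bumpers in turn, a short step at a time, until both rubber feet on its back stand against the stop bar behind it. Where the bar is set must be felt: press firmly on the left corner and after that on the right corner, so that each foot is bedded and the heater stands square, but never ram it. Do not touch the control panel between the bumpers, keep the heater nearly straight and off its neighbours, and leave everything else where it is.

Things in the scene. Friction and masses are not known exactly. Their poses are not given: they have to be found in the camera images.
- heater: Loose beige dry-block heater to be moved, flat base, 150 deep (x), 200 wide (y), 80 high (its tubes 92), about 0.95 kg; a corner slides at 3 to 8 N. Origin: centre of underside; x runs front (-75) to back (+75), away from the robot, y left, z up. Starts 49 to 106 mm out, under 5 degrees askew. A push on one corner turns it about near the other, its middle gaining about half. Over 25 N from the robot is ramming.
- bumper_left (a point): Centre of the front face of the heater's left bumper (left seen from the robot): an upright smooth grey plastic strip on the front corner, 34 wide, from 14 to 80 above the bench, with a grey cap on top, 8 mm proud of the panel. Push only on the two bumpers. At (-75, +83, 44) mm in the heater's frame, axes as the heater's.
- bumper_right (a point): The same for the right front bumper, at (-75, -83, 44) mm in the heater's frame.
- foot_left: Left rubber foot on the heater's back, 24 x 24 mm, 8 mm out of the back; it alone meets the stop bar on that side. Origin: centre of its rear face, at (+75, +83, 40) mm in the heater's frame. It is bedded when pressed on the bar with 4 N or more for 0.2 s; it gives 1 to 3 mm. Friction under the heater takes part of a push: 15 to 20 N on the bumper in front of it is right.
- foot_right: The same on the right, at (+75, -83, 40) mm in the heater's frame.
- panel: The heater's grey control panel with display and keys, 128 wide by 56 high, recessed between the two bumpers; origin at the centre of its face, 8 mm behind the bumpers' faces. Not to be touched (more than 1 N counts).
- bay: Fixed aluminium rail behind the row, 680 long (y), 60 high, face at x = 10 mm. Origin: on the bench at the middle of the gap. x points away from the robot, the way the heater travels; y left, z up. The gap between the neighbours is 250 wide, centred on y = 0. In front of the rail a rigid steel stop bar, 216 long, across the gap: its face is set anywhere from x = -34 to -4 mm, differently each time, unmeasured.
- neighbour_left: Fixed heater of the same kind and size, already docked to the left of the gap (centre at y = +225 mm in the bay's frame, front bumpers at x = -150 mm). The moving heater may brush it with up to 8 N, not more.
- neighbour_right: The same on the right of the gap (y = -225 mm in the bay's frame).
- tip_box: Bystander: clear box of pipette tips, 70 x 105 x 45 high, lying on top of the left neighbour. Origin: centre of its underside.
- tube_case: Bystander: small cardboard case, 70 x 90 x 40 high, on top of the right neighbour. Origin: centre of its underside.
- reagent_bottle: Bystander: amber bottle, 56 across, 115 high, on the bench in front of the left neighbour. Origin: centre of its underside.
- beaker: Bystander: glass beaker, 68 across, 85 high, on the bench in front of the right neighbour. Origin: centre of its underside.
- rack: Bystander: white tube rack, 60 x 120 x 62 high, on the bench to the right. Origin: centre of its underside.
- jar: Bystander: white screw jar, 60 across, 70 high, on the bench to the left. Origin: centre of its underside.
Mind the look-alikes: they are no part of the job. Of the things that look like the heater, take the one that is farthest from the robot's base at the start.

How it is judged (in metres and radians):
On the way, in this order (a step that is already met when the one before it is completed fails the run):
1. the left foot is pressed on the stop bar with at least 4 N (contact force between foot_left and anything else above 4 N), for 0.2 s.
2. then the right foot is pressed on the stop bar with at least 4 N (contact force between foot_right and anything else above 4 N), for 0.2 s.
At the end, for the whole second after the job is handed in: After the left and then the right foot have been pressed on the stop bar, the heater stands flat and at rest in the row, its origin no further out than 112 mm before the bay's origin (home is 79 to 109 mm, as the bar is set) and square to the bay within 0.025 rad (x of heater in the frame of bay above -0.112 m and angle between the x axis of heater and the x axis of bay, either way round below 0.025 rad and angle between heater's own z axis and vertical below 0.05 rad and linear speed of heater below 0.02 m/s and angular speed of heater below 0.1 rad/s); the robot touches nothing.
It fails at once if the robot pushes the heater with more than 25 N (contact force between any of the fingers, the arm and heater above 25 N).
It fails at once if the robot touches the control panel (contact force between any of the fingers, the arm and panel above 1 N).
It fails at once if the heater is swung more than 15 degrees out of line with the bay (angle between the x axis of heater and the x axis of bay, either way round above 0.262 rad).
It fails at once if the heater is jammed against a neighbour (more than 8 N) (contact force between heater and neighbour_left above 8 N or contact force between heater and neighbour_right above 8 N).
It fails at once if a bystander is moved by more than 20 mm (distance of any of tip_box, tube_case, reagent_bottle, beaker, rack, jar from where it was at the start of the episode above 0.02 m).
It also fails if it takes over 72 s, if anything falls off the work surface, if the arm or the gripper's body presses on something with over 40 N, if the wrist force passes 120 N, or if a joint passes its speed limit or range.

## Working session

There is one attempt and no reset: what is moved stays moved. The work goes in short steps, Python scripts to look and compute and a tool call to move; the robot and the scene stay as the last step left them, time stands still between calls to the robot, and variables do not carry over. Pictures are saved under pics/ and viewed, at most 10 in all, crops included, and the job is handed in when it is done.

Besides the shell and the picture viewer there is one more tool, called after "Call:" as name([rows], argument=value, ...), one row to a line, values as JSON. apply_moves: Moves the arm, as the interface text tells. Its arguments: {"type":"object","properties":{"series":{"type":"array","items":{"type":"object","properties":{"dx":{"type":"number"},"dy":{"type":"number"},"dz":{"type":"number"},"rx":{"type":"number"},"ry":{"type":"number"},"rz":{"type":"number"}}}},"grip":{"type":"number"},"squeeze":{"type":"number"}},"required":["series"]}

```bash
mkdir -p pics; python3 - <<'E'
from rig import env,camera
import cv2,numpy as np,pickle
o=env.get_obs();print(o['time_s'],o['tcp_pos'],o['force'])
d={}
for n in("scene","top"):
    c=camera(n);d[n]=c;cv2.imwrite(f"pics/{n}0.png",c['img']);print(n,c['xyz'],c['attitude'],c['fx'],c['cx'],c['cy'])
pickle.dump(d,open('d0.pkl','wb'))
E
```

```text
0.0 [180.48658078 623.84962326 221.3506719 ] [-0.5915338  -0.11778667 -0.4985206 ]
scene [1430.52784204  -42.42768182 1049.38108671] [[ 0.02672009  0.72808809 -0.6849626 ]
 [ 0.99960109 -0.01318965  0.02497393]
 [ 0.00914881 -0.68535667 -0.72815008]] 390.0414372482158 322.59448409279105 189.17368787010582
top [ 325.79092012    5.91854055 1482.23969065] [[-0.00638452 -0.99121758  0.13208686]
 [-0.99985683  0.00425789 -0.01637647]
 [ 0.01567024 -0.13217251 -0.99110286]] 458.14598748046404 320.9493702619513 204.99329542169713
```

View pics/scene0.png

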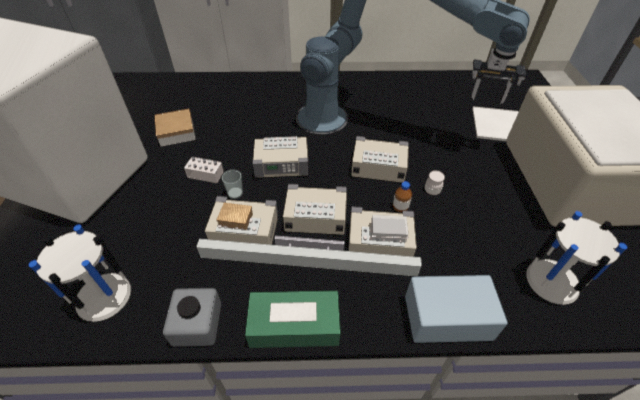

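View pics/top0.png

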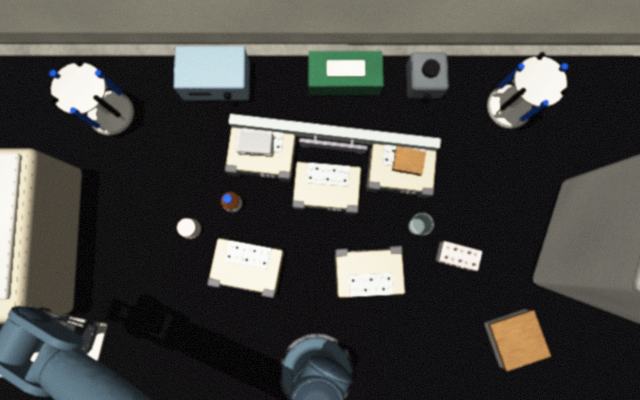

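```bash
cat > h.py <<'E'
import numpy as np,cv2
from rig import env,camera
def cloud(c):
    v,u=np.mgrid[0:400,0:640];z=c['z_map']
    p=np.stack([(u-c['cx'])/c['fx']*z,(v-c['cy'])/c['fy']*z,z],-1)
    P=p@np.array(c['attitude']).T+np.array(c['xyz']);P[z==0]=np.nan
    return P
def ang(r):
    a=r[2]
    return (a+45)%90-45
def blobs(P,lo,hi,amin=100):
    m=((P[...,2]>lo)&(P[...,2]<hi)).astype(np.uint8)
    n,l,s,_=cv2.connectedComponentsWithStats(m)
    out=[]
    for i in range(1,n):
        if s[i,4]>=amin:
            Q=P[l==i];r=cv2.minAreaRect(Q[:,:2].astype(np.float32))
            out.append((r,s[i,4],np.median(Q[:,2]),Q))
    return out
E
python3 - <<'E'
from h import *
import pickle
d=pickle.load(open('d0.pkl','rb'))
for n in d:
    P=cloud(d[n])
    for lo,hi in((50,67),(70,100),(30,49),(100,140)):
        for r,a,z,Q in blobs(P,lo,hi):
            if 200<r[0][0]<1100 and abs(r[0][1])<500: print(n,lo,np.round(r[0]),np.round(r[1]),round(ang(r),1),a,round(z))
E
```

```text
scene 50 [ 361. -453.] [119.  58.] -18.1 170 54
scene 50 [ 378. -162.] [ 19. 198.] 2.7 187 59
scene 50 [400. 200.] [199.  17.] -11.8 210 58
scene 50 [647. -43.] [199.  16.] -6.2 215 58
scene 50 [ 700. -279.] [ 32. 201.] 1.2 204 58
scene 50 [717. -58.] [214.  15.] -7.3 324 60
scene 50 [761. -63.] [679.  36.] -7.1 2182 59
scene 50 [753. 163.] [199.  21.] -11.6 222 58
scene 50 [1002.  302.] [253. 110.] -30.5 300 59
scene 50 [ 981. -339.] [ 80. 164.] -43.8 196 58
scene 50 [1021.  -99.] [  4. 238.] 0.0 244 59
scene 70 [ 314. -165.] [148. 200.] 2.1 1361 80
scene 70 [330. 214.] [200. 147.] -10.9 1360 80
scene 70 [ 457. -328.] [67. 66.] -39.7 135 79
scene 70 [575. -36.] [200. 147.] -4.9 1942 80
scene 70 [542. 263.] [51. 45.] -31.3 137 81
scene 70 [ 629. -273.] [201. 147.] -7.1 1504 80
scene 70 [684. 173.] [201. 147.] -6.9 1475 80
scene 70 [1001.  301.] [254. 111.] -30.8 556 85
scene 70 [ 954. -368.] [120. 129.] -0.3 1819 88
scene 70 [962. -99.] [122. 240.] 0.1 4048 80
scene 30 [ 378. -162.] [ 19. 197.] 2.9 202 39
scene 30 [399. 201.] [197.  18.] -11.5 194 39
scene 30 [ 681. -249.] [112. 237.
[... 837 characters left out ...]
0 [682. 175.] [201. 142.] -6.9 1870 80
top 70 [ 627. -272.] [201. 143.] -7.0 1978 79
top 70 [572. -34.] [200. 143.] -5.2 2774 80
top 70 [531. 267.] [51. 50.] 2.8 164 81
top 70 [ 455. -326.] [65. 66.] -30.1 106 82
top 70 [450. 402.] [46. 51.] -10.1 103 73
top 70 [325. 216.] [201. 142.] -11.0 2989 81
top 70 [ 311. -163.] [142. 200.] 2.7 2959 81
top 30 [ 896. -351.] [131.  55.] -29.1 126 41
top 30 [900. -96.] [237.   6.] -0.2 152 39
top 30 [736. -60.] [675.  20.] -6.8 382 40
top 30 [ 367. -418.] [57. 60.] -16.9 124 47
top 100 [947. 332.] [142. 222.] 0.3 3047 114
top 100 [ 949. -366.] [54. 57.] 44.1 251 108
top 100 [706. 188.] [107.  74.] -4.0 857 124
top 100 [ 648. -285.] [93. 74.] -9.6 732 118
```

```bash
python3 - <<'E'
from h import *
o=env.get_obs();print(np.round(o['tool_rot'],3),o['tcp_pos'],o['grip_width'])
E
```

```text
[[-0.961  0.278 -0.001]
 [ 0.278  0.961 -0.002]
 [ 0.    -0.002 -1.   ]] [180.51042711 623.90443416 221.48825165] 93.95394210990918
```

Call:
apply_moves([
  {"dx": 25, "dy": -47, "rz": 4.5},
  {"dx": 25, "dy": -47, "rz": 4.6},
  {"dx": 25, "dy": -47},
  {"dx": 25, "dy": -47},
  {"dx": 25, "dy": -47},
  {"dx": 25, "dy": -47},
  {"dx": 25, "dy": -47, "ry": -3},
  {"dx": 25, "dy": -47, "ry": -3},
], grip=1, squeeze=20)

```text
schema error: expected keys dx, dy, dz, rx, ry, rz
```

Call:
apply_moves([
  {"dx": 24, "dy": -47},
  {"dx": 24, "dy": -47},
  {"dx": 24, "dy": -47},
  {"dx": 24, "dy": -47},
  {},
  {},
])

```text
schema error: expected keys dx, dy, dz, rx, ry, rz
```

All six keys are needed in every row.

Call:
apply_moves([
  {"dx": 25, "dy": -47, "dz": 0, "rx": 0, "ry": 0, "rz": 4.5},
  {"dx": 25, "dy": -47, "dz": 0, "rx": 0, "ry": 0, "rz": 4.6},
  {"dx": 25, "dy": -47, "dz": 0, "rx": 0, "ry": 0, "rz": 0},
  {"dx": 25, "dy": -47, "dz": 0, "rx": 0, "ry": 0, "rz": 0},
  {"dx": 25, "dy": -47, "dz": 0, "rx": 0, "ry": 0, "rz": 0},
  {"dx": 25, "dy": -47, "dz": 0, "rx": 0, "ry": 0, "rz": 0},
  {"dx": 25, "dy": -47, "dz": 0, "rx": 0, "ry": -3, "rz": 0},
  {"dx": 25, "dy": -47, "dz": 0, "rx": 0, "ry": -3, "rz": 0},
], grip=1, squeeze=20)

```text
time_s: 1.1
tcp_pos: [381.2, 246.7, 222.2]
tool_rot: [[-0.987, 0.122, 0.106], [0.123, 0.992, -0.0], [-0.105, 0.013, -0.994]]
force: [0.4, -0.4, -0.6]
grip_width: 17.3
finger_force: 0.0
```

Call:
apply_moves([
  {"dx": 24, "dy": -47, "dz": 0, "rx": 0, "ry": 0, "rz": 0},
  {"dx": 24, "dy": -47, "dz": 0, "rx": 0, "ry": 0, "rz": 0},
  {"dx": 24, "dy": -47, "dz": 0, "rx": 0, "ry": 0, "rz": 0},
  {"dx": 24, "dy": -47, "dz": 0, "rx": 0, "ry": 0, "rz": 0},
  {"dx": 0, "dy": 0, "dz": 0, "rx": 0, "ry": 0, "rz": 0},
  {"dx": 0, "dy": 0, "dz": 0, "rx": 0, "ry": 0, "rz": 0},
])

```text
time_s: 1.85
tcp_pos: [476.2, 60.8, 222.0]
tool_rot: [[-0.987, 0.122, 0.103], [0.123, 0.992, 0.0], [-0.103, 0.013, -0.995]]
force: [-0.3, -0.1, -0.0]
grip_width: 0.8
finger_force: 0.0
```

Call:
apply_moves([
  {"dx": 0, "dy": 0, "dz": -55, "rx": 0, "ry": 0, "rz": 0},
  {"dx": 0, "dy": 0, "dz": -55, "rx": 0, "ry": 0, "rz": 0},
  {"dx": 0, "dy": 0, "dz": -54, "rx": 0, "ry": 0, "rz": 0},
  {"dx": 0, "dy": 0, "dz": 0, "rx": 0, "ry": 0, "rz": 0},
  {"dx": 0, "dy": 0, "dz": 0, "rx": 0, "ry": 0, "rz": 0},
])

```text
time_s: 2.48
tcp_pos: [477.9, 61.1, 60.5]
tool_rot: [[-0.987, 0.12, 0.107], [0.121, 0.993, -0.0], [-0.107, 0.013, -0.994]]
force: [0.5, -0.0, -0.2]
grip_width: 0.1
finger_force: 0.0
```

```bash
python3 - <<'E'
from h import *
c=camera('wrist');cv2.imwrite('pics/w1.png',c['img']);print(np.round(c['T_tool_cam'],3),c['fx'],c['cx'],c['cy'])
o=env.get_obs();print(o['tcp_pos'],o['force'])
E
```

```text
[[-0.00000e+00 -9.68000e-01 -2.49000e-01  7.27460e+01]
 [ 1.00000e+00 -0.00000e+00 -0.00000e+00  8.80000e-02]
 [ 0.00000e+00 -2.49000e-01  9.68000e-01 -1.63067e+02]
 [ 0.00000e+00  0.00000e+00  0.00000e+00  1.00000e+00]] 309.70691628693146 314.7671312039315 201.26576808575413
[478.69227798  60.84207492  61.2257556 ] [-0.00642239 -0.22887327  0.05648747]
```

View pics/w1.png

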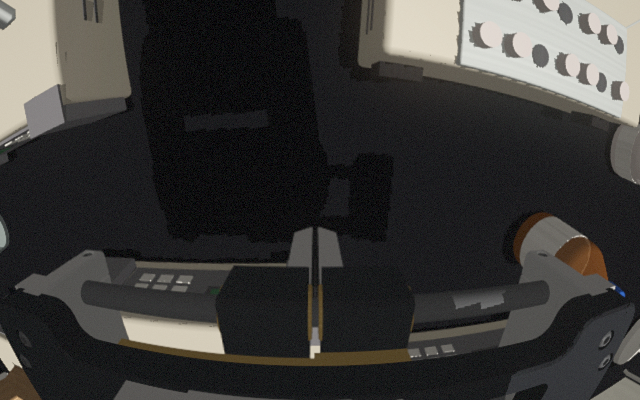

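Call:
apply_moves([
  {"dx": 8, "dy": -1, "dz": 0, "rx": 0, "ry": 0, "rz": 0},
  {"dx": 5, "dy": -0.6, "dz": 0, "rx": 0, "ry": 0, "rz": 0},
  {"dx": 2, "dy": -0.2, "dz": 0, "rx": 0, "ry": 0, "rz": 0},
  {"dx": 2, "dy": -0.2, "dz": 0, "rx": 0, "ry": 0, "rz": 0},
  {"dx": 2, "dy": -0.2, "dz": 0, "rx": 0, "ry": 0, "rz": 0},
  {"dx": 2, "dy": -0.2, "dz": 0, "rx": 0, "ry": 0, "rz": 0},
  {"dx": 2, "dy": -0.2, "dz": 0, "rx": 0, "ry": 0, "rz": 0},
  {"dx": 0, "dy": 0, "dz": 0, "rx": 0, "ry": 0, "rz": 0},
])

```text
time_s: 3.52
tcp_pos: [499.3, 57.9, 58.1]
tool_rot: [[-0.987, 0.122, 0.103], [0.123, 0.992, 0.0], [-0.102, 0.013, -0.995]]
force: [-1.3, 0.4, -0.4]
grip_width: 0.3
finger_force: 0.8
```

Call:
apply_moves([
  {"dx": 2, "dy": -0.2, "dz": 0, "rx": 0, "ry": 0, "rz": 0},
  {"dx": 2, "dy": -0.2, "dz": 0, "rx": 0, "ry": 0, "rz": 0},
  {"dx": 2, "dy": -0.2, "dz": 0, "rx": 0, "ry": 0, "rz": 0},
  {"dx": 2, "dy": -0.2, "dz": 0, "rx": 0, "ry": 0, "rz": 0},
  {"dx": 2, "dy": -0.2, "dz": 0, "rx": 0, "ry": 0, "rz": 0},
  {"dx": 2, "dy": -0.2, "dz": 0, "rx": 0, "ry": 0, "rz": 0},
  {"dx": 2, "dy": -0.2, "dz": 0, "rx": 0, "ry": 0, "rz": 0},
])

```text
time_s: 4.4
tcp_pos: [513.8, 56.4, 58.4]
tool_rot: [[-0.987, 0.122, 0.104], [0.123, 0.992, 0.0], [-0.104, 0.013, -0.995]]
force: [-1.8, 1.1, -0.9]
grip_width: 0.7
finger_force: 1.1
```

```bash
cat >> h.py <<'E'
t=np.radians(-7.03);ex=np.array([np.cos(t),np.sin(t)]);ey=np.array([-ex[1],ex[0]]);O=np.array([730,-58.2])
def heater():
    P=cloud(camera('scene'))
    b=[x for x in blobs(P,74,100,60) if 540<x[0][0][0]<690 and abs(np.dot(np.array(x[0][0])-O,ey))<60]
    for r,a,z,Q in b:
        d=np.array(r[0])-O;th=np.radians(ang(r))
        e=np.array([np.cos(th),np.sin(th)]);n=np.array([-e[1],e[0]])
        print('heater bay xy',np.round([d@ex,d@ey],1),'yaw rel',round(ang(r)+7.03,2),np.round(r[1]),'world',np.round(r[0],1),
          'L',np.round(r[0]-75*e+83*n,1),'R',np.round(r[0]-75*e-83*n,1),a)
E
python3 -c "
from h import *
o=env.get_obs();print(o['tcp_pos'],o['force'],o['time_s']);heater()"
```

```text
[513.84830576  56.38449552  58.42974529] [-1.84295964  1.08328304 -0.91874758] 4.4
heater bay xy [-151.8    1.4] yaw rel -2.22 [201. 155.] world [579.5 -38.2] L [518.8  55.8] R [ 492.1 -108.1] 1958
```

Call:
apply_moves([
  {"dx": -30, "dy": 3, "dz": 0, "rx": 0, "ry": 0, "rz": 0},
  {"dx": -3, "dy": -57, "dz": 0, "rx": 0, "ry": 0, "rz": 0},
  {"dx": -3, "dy": -57, "dz": 0, "rx": 0, "ry": 0, "rz": 0},
  {"dx": -2, "dy": -56, "dz": 0, "rx": 0, "ry": 0, "rz": 0},
  {"dx": 0, "dy": 0, "dz": 0, "rx": 0, "ry": 0, "rz": 0},
  {"dx": 0, "dy": 0, "dz": 0, "rx": 0, "ry": 0, "rz": 0},
])

```text
time_s: 5.2
tcp_pos: [476.1, -110.7, 58.7]
tool_rot: [[-0.987, 0.122, 0.105], [0.123, 0.992, -0.0], [-0.105, 0.013, -0.994]]
force: [0.2, -0.1, -0.5]
grip_width: 0.3
finger_force: 0.0
```

```bash
python3 -c "
from h import *
o=env.get_obs();print(o['tcp_pos'],o['force'],o['time_s']);heater()"
```

```text
[ 476.0694552  -110.66918268   58.66726992] [ 0.16006409 -0.05672562 -0.48515771] 5.2
heater bay xy [-163.8    1. ] yaw rel -3.55 [202. 176.] world [567.5 -37.1] L [509.   58.2] R [ 478.6 -105. ] 1956
```

```bash
python3 - <<'E'
s=open('h.py').read()
s=s.replace("    b=[x","    T=np.array(env.get_obs()['tcp_pos'])[:2];k=((P[...,:2]-T)@ex)<8;P[k]=np.nan\n    b=[x")
open('h.py','w').write(s)
E
python3 -c "
from h import *
heater()"
```

```text
heater bay xy [-148.3    1.2] yaw rel -2.42 [200. 148.] world [582.9 -38.8] L [522.6  55.3] R [ 495.3 -108.4] 1912
```

Call:
apply_moves([
  {"dx": 6, "dy": -0.7, "dz": 0, "rx": 0, "ry": 0, "rz": 0},
  {"dx": 2, "dy": -0.2, "dz": 0, "rx": 0, "ry": 0, "rz": 0},
  {"dx": 2, "dy": -0.2, "dz": 0, "rx": 0, "ry": 0, "rz": 0},
  {"dx": 2, "dy": -0.2, "dz": 0, "rx": 0, "ry": 0, "rz": 0},
  {"dx": 2, "dy": -0.2, "dz": 0, "rx": 0, "ry": 0, "rz": 0},
  {"dx": 2, "dy": -0.2, "dz": 0, "rx": 0, "ry": 0, "rz": 0},
  {"dx": 2, "dy": -0.2, "dz": 0, "rx": 0, "ry": 0, "rz": 0},
])

```text
time_s: 6.18
tcp_pos: [493.8, -112.6, 58.4]
tool_rot: [[-0.987, 0.122, 0.104], [0.123, 0.992, -0.0], [-0.104, 0.013, -0.995]]
force: [-1.7, -0.9, 0.4]
grip_width: 0.4
finger_force: 1.0
```

```bash
python3 -c "
from h import *
heater()"
```

```text
heater bay xy [-144.     1.6] yaw rel -0.61 [201. 149.] world [587.2 -39. ] L [523.9  53.2] R [ 501.9 -111.3] 1946
```

Call:
apply_moves([
  {"dx": 3, "dy": -0.4, "dz": 0, "rx": 0, "ry": 0, "rz": 0},
  {"dx": 3, "dy": -0.4, "dz": 0, "rx": 0, "ry": 0, "rz": 0},
  {"dx": 3, "dy": -0.3, "dz": 0, "rx": 0, "ry": 0, "rz": 0},
  {"dx": 3, "dy": -0.3, "dz": 0, "rx": 0, "ry": 0, "rz": 0},
  {"dx": -25, "dy": 3, "dz": 0, "rx": 0, "ry": 0, "rz": 0},
  {"dx": 6, "dy": 55, "dz": 0, "rx": 0, "ry": 0, "rz": 0},
  {"dx": 8, "dy": 56, "dz": 0, "rx": 0, "ry": 0, "rz": 0},
  {"dx": 8, "dy": 56, "dz": 0, "rx": 0, "ry": 0, "rz": 0},
])

```text
time_s: 7.22
tcp_pos: [504.1, 57.7, 59.4]
tool_rot: [[-0.987, 0.123, 0.108], [0.124, 0.992, 0.0], [-0.107, 0.014, -0.994]]
force: [-0.5, -0.7, 0.0]
grip_width: 0.7
finger_force: 0.0
```

Call:
apply_moves([
  {"dx": 0, "dy": 0, "dz": 0, "rx": 0, "ry": 0, "rz": 0},
])

```text
time_s: 7.35
tcp_pos: [503.7, 59.4, 59.0]
tool_rot: [[-0.987, 0.117, 0.107], [0.117, 0.993, 0.001], [-0.106, 0.014, -0.994]]
force: [-0.2, -0.4, -0.1]
grip_width: 0.4
finger_force: 0.0
```

```bash
python3 -c "
from h import *
heater()"
```

```text
heater bay xy [-136.1    4.6] yaw rel 3.84 [200. 146.] world [595.5 -36.9] L [525.3  50.1] R [ 516.  -115.6] 1961
```

Call:
apply_moves([
  {"dx": 4, "dy": -4.5, "dz": 0, "rx": 0, "ry": 0, "rz": 0},
  {"dx": 4, "dy": -0.5, "dz": 0, "rx": 0, "ry": 0, "rz": 0},
  {"dx": 3, "dy": -0.4, "dz": 0, "rx": 0, "ry": 0, "rz": 0},
  {"dx": 3, "dy": -0.3, "dz": 0, "rx": 0, "ry": 0, "rz": 0},
  {"dx": 3, "dy": -0.3, "dz": 0, "rx": 0, "ry": 0, "rz": 0},
  {"dx": 3, "dy": -0.3, "dz": 0, "rx": 0, "ry": 0, "rz": 0},
  {"dx": 3, "dy": -0.3, "dz": 0, "rx": 0, "ry": 0, "rz": 0},
  {"dx": 3, "dy": -0.3, "dz": 0, "rx": 0, "ry": 0, "rz": 0},
])

```text
time_s: 8.4
tcp_pos: [528.8, 49.3, 58.3]
tool_rot: [[-0.987, 0.122, 0.104], [0.123, 0.992, 0.0], [-0.103, 0.013, -0.995]]
force: [-1.5, 0.8, -0.6]
grip_width: 0.9
finger_force: 1.1
```

```bash
python3 -c "
from h import *
heater()"
```

```text
heater bay xy [-129.3    2.8] yaw rel -0.06 [200. 149.] world [602.  -39.6] L [537.9  52. ] R [ 517.4 -112.7] 1989
```

Call:
apply_moves([
  {"dx": 3, "dy": 0.2, "dz": 0, "rx": 0, "ry": 0, "rz": 0},
  {"dx": 3, "dy": 0.2, "dz": 0, "rx": 0, "ry": 0, "rz": 0},
  {"dx": 3, "dy": 0, "dz": 0, "rx": 0, "ry": 0, "rz": 0},
  {"dx": 3, "dy": -0.2, "dz": 0, "rx": 0, "ry": 0, "rz": 0},
  {"dx": -30, "dy": 4, "dz": 0, "rx": 0, "ry": 0, "rz": 0},
  {"dx": -4, "dy": -54, "dz": 0, "rx": 0, "ry": 0, "rz": 0},
  {"dx": -5, "dy": -54, "dz": 0, "rx": 0, "ry": 0, "rz": 0},
  {"dx": -5, "dy": -54, "dz": 0, "rx": 0, "ry": 0, "rz": 0},
])

```text
time_s: 9.45
tcp_pos: [497.7, -110.9, 59.5]
tool_rot: [[-0.987, 0.121, 0.108], [0.122, 0.993, -0.002], [-0.107, 0.011, -0.994]]
force: [-0.1, 0.3, 0.2]
grip_width: 0.6
finger_force: 0.0
```

Call:
apply_moves([
  {"dx": 0, "dy": 0, "dz": 0, "rx": 0, "ry": 0, "rz": 0},
])

```text
time_s: 9.57
tcp_pos: [498.0, -112.5, 59.6]
tool_rot: [[-0.986, 0.127, 0.108], [0.128, 0.992, -0.003], [-0.107, 0.011, -0.994]]
force: [-0.0, 0.6, 0.5]
grip_width: 0.1
finger_force: 0.0
```

```bash
python3 -c "
from h import *
heater()"
```

```text
heater bay xy [-121.9    0.6] yaw rel -3.87 [200. 147.] world [609.  -42.7] L [551.1  53. ] R [ 519.7 -110. ] 2001
```

Call:
apply_moves([
  {"dx": 5, "dy": 1, "dz": 0, "rx": 0, "ry": 0, "rz": 0},
  {"dx": 4, "dy": 0, "dz": 0, "rx": 0, "ry": 0, "rz": 0},
  {"dx": 3, "dy": -0.4, "dz": 0, "rx": 0, "ry": 0, "rz": 0},
  {"dx": 3, "dy": -0.4, "dz": 0, "rx": 0, "ry": 0, "rz": 0},
  {"dx": 3, "dy": -0.4, "dz": 0, "rx": 0, "ry": 0, "rz": 0},
  {"dx": 3, "dy": -0.4, "dz": 0, "rx": 0, "ry": 0, "rz": 0},
  {"dx": 3, "dy": -0.4, "dz": 0, "rx": 0, "ry": 0, "rz": 0},
])

```text
time_s: 10.5
tcp_pos: [520.7, -109.6, 58.2]
tool_rot: [[-0.987, 0.122, 0.104], [0.123, 0.992, 0.0], [-0.103, 0.013, -0.995]]
force: [-1.9, -0.2, 0.6]
grip_width: 0.3
finger_force: 1.1
```

```bash
python3 -c "
from h import *
heater()
c=camera('top');P=cloud(c);d=P[...,:2]-O;x=d@ex;y=d@ey
for lo,hi in((52,66),):
    m=(P[...,2]>lo)&(P[...,2]<hi)&(abs(y)<100)&(x>-50)&(x<60)
    print(np.histogram(x[m],bins=np.arange(-50,60,4)))
"
```

```text
heater bay xy [-116.5    1.9] yaw rel -1.18 [200. 148.] world [614.7 -42.1] L [552.3  50.8] R [ 528.6 -113.5] 2016
(array([ 0,  3,  1,  0,  0,  0,  1, 90, 69, 59,  6,  0,  0,  0,  0, 45, 83,
       74, 73, 79, 68, 73, 63, 21,  0,  0,  0]), array([-50, -46, -42, -38, -34, -30, -26, -22, -18, -14, -10,  -6,  -2,
         2,   6,  10,  14,  18,  22,  26,  30,  34,  38,  42,  46,  50,
        54,  58]))
```

Call:
apply_moves([
  {"dx": 3.5, "dy": -0.8, "dz": 0, "rx": 0, "ry": 0, "rz": 0},
  {"dx": 3.5, "dy": -0.8, "dz": 0, "rx": 0, "ry": 0, "rz": 0},
  {"dx": 3.5, "dy": -0.6, "dz": 0, "rx": 0, "ry": 0, "rz": 0},
  {"dx": -25, "dy": 3, "dz": 0, "rx": 0, "ry": 0, "rz": 0},
  {"dx": 7, "dy": 54, "dz": 0, "rx": 0, "ry": 0, "rz": 0},
  {"dx": 9, "dy": 54, "dz": 0, "rx": 0, "ry": 0, "rz": 0},
  {"dx": 10, "dy": 53, "dz": 0, "rx": 0, "ry": 0, "rz": 0},
  {"dx": 0, "dy": 0, "dz": 0, "rx": 0, "ry": 0, "rz": 0},
])

```text
time_s: 11.6
tcp_pos: [533.4, 55.3, 59.1]
tool_rot: [[-0.987, 0.117, 0.107], [0.118, 0.993, 0.001], [-0.106, 0.014, -0.994]]
force: [-0.9, 0.1, -0.1]
grip_width: 0.6
finger_force: 0.0
```

```bash
python3 -c "
from h import *
heater()
print(env.get_obs()['tcp_pos'])"
```

```text
heater bay xy [-110.3    3.4] yaw rel 2.72 [199. 148.] world [620.9 -41.3] L [552.4  47.1] R [ 539.9 -118.5] 2044
[533.17173136  53.66317408  58.94549944]
```

Call:
apply_moves([
  {"dx": 4, "dy": -2, "dz": 0, "rx": 0, "ry": 0, "rz": 0},
  {"dx": 4, "dy": -0.5, "dz": 0, "rx": 0, "ry": 0, "rz": 0},
  {"dx": 3, "dy": 0, "dz": 0, "rx": 0, "ry": 0, "rz": 0},
  {"dx": 3, "dy": 0, "dz": 0, "rx": 0, "ry": 0, "rz": 0},
  {"dx": 3, "dy": 0, "dz": 0, "rx": 0, "ry": 0, "rz": 0},
  {"dx": 2, "dy": 0, "dz": 0, "rx": 0, "ry": 0, "rz": 0},
  {"dx": 2, "dy": 0, "dz": 0, "rx": 0, "ry": 0, "rz": 0},
])

```text
time_s: 12.52
tcp_pos: [553.0, 49.9, 58.2]
tool_rot: [[-0.987, 0.122, 0.104], [0.123, 0.992, 0.0], [-0.103, 0.013, -0.995]]
force: [-1.8, 1.4, 0.2]
grip_width: 0.6
finger_force: 1.0
```

```bash
python3 -c "
from h import *
heater()
print(env.get_obs()['tcp_pos'])"
```

```text
heater bay xy [-105.9    3.2] yaw rel -0.13 [200. 149.] world [625.3 -42. ] L [561.2  49.7] R [ 540.5 -115. ] 2070
[553.35971352  49.75400423  58.28783077]
```

Call:
apply_moves([
  {"dx": 1.5, "dy": 0, "dz": 0, "rx": 0, "ry": 0, "rz": 0},
  {"dx": 1.5, "dy": 0, "dz": 0, "rx": 0, "ry": 0, "rz": 0},
  {"dx": 1, "dy": 0, "dz": 0, "rx": 0, "ry": 0, "rz": 0},
  {"dx": 1, "dy": 0, "dz": 0, "rx": 0, "ry": 0, "rz": 0},
  {"dx": 1, "dy": 0, "dz": 0, "rx": 0, "ry": 0, "rz": 0},
])

```text
time_s: 13.2
tcp_pos: [559.3, 49.7, 58.5]
tool_rot: [[-0.987, 0.122, 0.104], [0.123, 0.992, 0.0], [-0.104, 0.013, -0.995]]
force: [-1.8, 1.0, -0.5]
grip_width: 0.4
finger_force: 1.0
```

Call:
apply_moves([
  {"dx": 0.7, "dy": 0, "dz": 0, "rx": 0, "ry": 0, "rz": 0},
  {"dx": 0.7, "dy": 0, "dz": 0, "rx": 0, "ry": 0, "rz": 0},
])

```text
time_s: 13.45
tcp_pos: [560.6, 49.7, 58.4]
tool_rot: [[-0.987, 0.122, 0.104], [0.123, 0.992, 0.0], [-0.103, 0.013, -0.995]]
force: [-3.5, 1.8, 0.2]
grip_width: -0.0
finger_force: 1.7
```

Call:
apply_moves([
  {"dx": 0.7, "dy": 0, "dz": 0, "rx": 0, "ry": 0, "rz": 0},
  {"dx": 0.7, "dy": 0, "dz": 0, "rx": 0, "ry": 0, "rz": 0},
])

```text
time_s: 13.7
tcp_pos: [560.9, 49.8, 58.1]
tool_rot: [[-0.987, 0.122, 0.101], [0.122, 0.992, 0.0], [-0.1, 0.013, -0.995]]
force: [-6.7, 0.9, 2.6]
grip_width: 0.5
finger_force: 3.7
```

Call:
apply_moves([
  {"dx": 0.7, "dy": -0.1, "dz": 0, "rx": 0, "ry": 0, "rz": 0},
  {"dx": 0.7, "dy": -0.1, "dz": 0, "rx": 0, "ry": 0, "rz": 0},
  {"dx": 0, "dy": 0, "dz": 0, "rx": 0, "ry": 0, "rz": 0},
])

```text
time_s: 14.08
tcp_pos: [561.0, 49.8, 57.4]
tool_rot: [[-0.988, 0.122, 0.098], [0.122, 0.992, 0.001], [-0.097, 0.013, -0.995]]
force: [-10.2, 2.1, 3.8]
grip_width: 0.7
finger_force: 4.7
```

Call:
apply_moves([
  {"dx": 0.7, "dy": -0.1, "dz": 0, "rx": 0, "ry": 0, "rz": 0},
  {"dx": 0, "dy": 0, "dz": 0, "rx": 0, "ry": 0, "rz": 0},
])

```text
time_s: 14.32
tcp_pos: [561.0, 49.9, 57.2]
tool_rot: [[-0.988, 0.122, 0.096], [0.122, 0.992, 0.001], [-0.096, 0.013, -0.995]]
force: [-10.7, 1.6, 5.0]
grip_width: 0.6
finger_force: 5.5
```

Call:
apply_moves([
  {"dx": 0.7, "dy": -0.1, "dz": 0, "rx": 0, "ry": 0, "rz": 0},
  {"dx": 0, "dy": 0, "dz": 0, "rx": 0, "ry": 0, "rz": 0},
])

```text
time_s: 14.58
tcp_pos: [561.1, 49.9, 56.9]
tool_rot: [[-0.988, 0.122, 0.095], [0.122, 0.992, 0.001], [-0.094, 0.013, -0.995]]
force: [-11.9, 2.3, 5.4]
grip_width: 0.4
finger_force: 6.3
```

Call:
apply_moves([
  {"dx": 0.8, "dy": -0.1, "dz": 0.3, "rx": 0, "ry": 0, "rz": 0},
  {"dx": 0.6, "dy": -0.1, "dz": 0.3, "rx": 0, "ry": 0, "rz": 0},
  {"dx": 0, "dy": 0, "dz": 0, "rx": 0, "ry": 0, "rz": 0},
])

```text
time_s: 14.95
tcp_pos: [561.3, 49.9, 56.9]
tool_rot: [[-0.988, 0.122, 0.092], [0.122, 0.993, 0.001], [-0.091, 0.013, -0.996]]
force: [-15.5, 1.9, 6.3]
grip_width: 0.1
finger_force: 7.8
```

Call:
apply_moves([
  {"dx": 0.8, "dy": -0.1, "dz": 0.3, "rx": 0, "ry": 0, "rz": 0},
  {"dx": 0, "dy": 0, "dz": 0, "rx": 0, "ry": 0, "rz": 0},
  {"dx": 0, "dy": 0, "dz": 0, "rx": 0, "ry": 0, "rz": 0},
])

```text
time_s: 15.32
tcp_pos: [561.3, 49.9, 56.9]
tool_rot: [[-0.989, 0.122, 0.09], [0.122, 0.993, 0.002], [-0.089, 0.013, -0.996]]
force: [-16.3, 2.5, 7.3]
grip_width: 0.6
finger_force: 8.8
```

```bash
python3 -c "
from h import *
heater()
o=env.get_obs();print(o['tcp_pos'],o['force'])"
```

```text
heater bay xy [-101.6    2. ] yaw rel -2.15 [200. 148.] world [629.4 -43.8] L [568.6  50.1] R [ 542.1 -113.8] 2057
[561.31087814  49.91231065  56.88632425] [-17.96764516   2.53049178   8.4630314 ]
```

Call:
apply_moves([
  {"dx": -6, "dy": 0.5, "dz": 0, "rx": 0, "ry": 0, "rz": 0},
  {"dx": -29, "dy": 3.5, "dz": 0, "rx": 0, "ry": 0, "rz": 0},
  {"dx": -5, "dy": -55, "dz": 0, "rx": 0, "ry": 0, "rz": 0},
  {"dx": -5, "dy": -55, "dz": 0, "rx": 0, "ry": 0, "rz": 0},
  {"dx": -2, "dy": -54, "dz": 0, "rx": 0, "ry": 0, "rz": 0},
  {"dx": 0, "dy": 0, "dz": 0, "rx": 0, "ry": 0, "rz": 0},
  {"dx": 0, "dy": 0, "dz": 0, "rx": 0, "ry": 0, "rz": 0},
  {"dx": 0, "dy": 0, "dz": 0, "rx": 0, "ry": 0, "rz": 0},
])

```text
time_s: 16.38
tcp_pos: [520.3, -109.9, 59.4]
tool_rot: [[-0.987, 0.12, 0.105], [0.121, 0.993, -0.0], [-0.104, 0.013, -0.994]]
force: [-0.1, -0.1, -0.7]
grip_width: 0.5
finger_force: 0.0
```

```bash
python3 -c "
from h import *
heater()
o=env.get_obs();print(o['tcp_pos'],o['force'])"
```

```text
heater bay xy [-101.1    1.7] yaw rel -2.49 [200. 149.] world [629.8 -44.1] L [569.6  50.1] R [ 542.1 -113.6] 2077
[ 520.21386866 -109.85328722   59.32361944] [ 0.30876678  0.84015339 -0.20524528]
```

Call:
apply_moves([
  {"dx": 5, "dy": -2, "dz": 0, "rx": 0, "ry": 0, "rz": 0},
  {"dx": 4, "dy": -0.8, "dz": 0, "rx": 0, "ry": 0, "rz": 0},
  {"dx": 2, "dy": -0.3, "dz": 0, "rx": 0, "ry": 0, "rz": 0},
  {"dx": 2, "dy": -0.3, "dz": 0, "rx": 0, "ry": 0, "rz": 0},
  {"dx": 1.5, "dy": -0.3, "dz": 0, "rx": 0, "ry": 0, "rz": 0},
  {"dx": 1.5, "dy": -0.2, "dz": 0, "rx": 0, "ry": 0, "rz": 0},
  {"dx": 1, "dy": -0.2, "dz": 0, "rx": 0, "ry": 0, "rz": 0},
])

```text
time_s: 17.3
tcp_pos: [536.7, -115.1, 59.0]
tool_rot: [[-0.987, 0.122, 0.104], [0.123, 0.992, 0.0], [-0.103, 0.013, -0.995]]
force: [-2.1, -0.6, -0.3]
grip_width: 0.3
finger_force: 1.0
```

Call:
apply_moves([
  {"dx": 1, "dy": -0.2, "dz": 0, "rx": 0, "ry": 0, "rz": 0},
  {"dx": 0.8, "dy": -0.1, "dz": 0, "rx": 0, "ry": 0, "rz": 0},
])

```text
time_s: 17.55
tcp_pos: [538.8, -115.4, 59.3]
tool_rot: [[-0.987, 0.122, 0.104], [0.123, 0.992, 0.0], [-0.103, 0.013, -0.995]]
force: [-2.9, -0.4, -0.8]
grip_width: 0.3
finger_force: 1.0
```

Call:
apply_moves([
  {"dx": 0.7, "dy": -0.1, "dz": 0, "rx": 0, "ry": 0, "rz": 0},
  {"dx": 0.7, "dy": -0.1, "dz": 0, "rx": 0, "ry": 0, "rz": 0},
])

```text
time_s: 17.8
tcp_pos: [540.3, -115.6, 59.4]
tool_rot: [[-0.987, 0.122, 0.104], [0.123, 0.992, -0.0], [-0.104, 0.013, -0.995]]
force: [-2.1, 0.6, -0.7]
grip_width: 0.5
finger_force: 1.1
```

Call:
apply_moves([
  {"dx": 0.7, "dy": -0.1, "dz": 0, "rx": 0, "ry": 0, "rz": 0},
  {"dx": 0.7, "dy": -0.1, "dz": 0, "rx": 0, "ry": 0, "rz": 0},
])

```text
time_s: 18.05
tcp_pos: [540.9, -115.6, 59.1]
tool_rot: [[-0.987, 0.122, 0.102], [0.122, 0.992, 0.001], [-0.101, 0.013, -0.995]]
force: [-6.6, 0.2, 3.4]
grip_width: 0.3
finger_force: 3.2
```

Call:
apply_moves([
  {"dx": 0.7, "dy": -0.1, "dz": 0.2, "rx": 0, "ry": 0, "rz": 0},
  {"dx": 0.7, "dy": -0.1, "dz": 0.2, "rx": 0, "ry": 0, "rz": 0},
  {"dx": 0.7, "dy": -0.1, "dz": 0.2, "rx": 0, "ry": 0, "rz": 0},
  {"dx": 0, "dy": 0, "dz": 0, "rx": 0, "ry": 0, "rz": 0},
])

```text
time_s: 18.55
tcp_pos: [541.1, -115.3, 58.8]
tool_rot: [[-0.988, 0.121, 0.097], [0.122, 0.993, 0.002], [-0.096, 0.014, -0.995]]
force: [-11.4, 0.2, 3.9]
grip_width: 0.6
finger_force: 5.4
```

Call:
apply_moves([
  {"dx": 0.7, "dy": -0.1, "dz": 0.2, "rx": 0, "ry": 0, "rz": 0},
  {"dx": 0.7, "dy": -0.1, "dz": 0.2, "rx": 0, "ry": 0, "rz": 0},
  {"dx": 0, "dy": 0, "dz": 0, "rx": 0, "ry": 0, "rz": 0},
])

```text
time_s: 18.92
tcp_pos: [541.2, -115.2, 58.6]
tool_rot: [[-0.988, 0.121, 0.094], [0.122, 0.993, 0.003], [-0.093, 0.014, -0.996]]
force: [-15.1, -0.9, 5.9]
grip_width: 0.6
finger_force: 7.1
```

Call:
apply_moves([
  {"dx": 0.7, "dy": -0.1, "dz": 0.2, "rx": 0, "ry": 0, "rz": 0},
  {"dx": 0, "dy": 0, "dz": 0, "rx": 0, "ry": 0, "rz": 0},
  {"dx": 0, "dy": 0, "dz": 0, "rx": 0, "ry": 0, "rz": 0},
])

```text
time_s: 19.3
tcp_pos: [541.3, -115.2, 58.6]
tool_rot: [[-0.988, 0.121, 0.092], [0.121, 0.993, 0.003], [-0.091, 0.014, -0.996]]
force: [-16.5, 0.4, 5.7]
grip_width: 0.6
finger_force: 8.1
```

```bash
python3 -c "
from h import *
heater()
o=env.get_obs();print(o['tcp_pos'],o['force'])"
```

```text
heater bay xy [-97.7   2.7] yaw rel -0.31 [200. 148.] world [633.4 -43.6] L [569.6  48.3] R [ 548.4 -116.3] 2101
[ 541.28238226 -115.17178534   58.60145145] [-16.22100415   0.80084498   6.47067193]
```

Call:
apply_moves([
  {"dx": -6, "dy": 0.6, "dz": 0, "rx": 0, "ry": 0, "rz": 0},
  {"dx": -25, "dy": 3, "dz": 0, "rx": 0, "ry": 0, "rz": 0},
  {"dx": -30, "dy": 4, "dz": 10, "rx": 0, "ry": 0, "rz": 0},
  {"dx": -5, "dy": 0, "dz": 50, "rx": 0, "ry": 0, "rz": 0},
  {"dx": 0, "dy": 0, "dz": 50, "rx": 0, "ry": 0, "rz": 0},
  {"dx": 0, "dy": 0, "dz": 0, "rx": 0, "ry": 0, "rz": 0},
  {"dx": 0, "dy": 0, "dz": 0, "rx": 0, "ry": 0, "rz": 0},
])

```text
time_s: 20.23
tcp_pos: [480.2, -108.8, 170.6]
tool_rot: [[-0.987, 0.122, 0.106], [0.123, 0.992, -0.0], [-0.105, 0.013, -0.994]]
force: [-0.9, 0.3, -0.2]
grip_width: 0.6
finger_force: 0.0
```

```bash
python3 -c "
from h import *
heater()
o=env.get_obs();print(o['tcp_pos'],o['force'],o['time_s'])
c=camera('scene');cv2.imwrite('pics/end.png',c['img'])"
```

```text
heater bay xy [-96.8   2.8] yaw rel 0.21 [200. 146.] world [634.2 -43.6] L [569.6  47.7] R [ 549.9 -117.1] 2086
[ 479.56025279 -108.5337683   169.58776974] [-0.47542708  0.69815171 -0.11541557] 20.275
```

View pics/end.png

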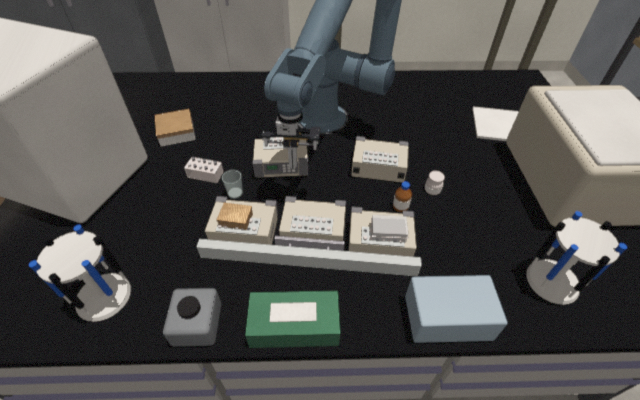

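The heater (312,222) stands square in the row against the bar. The bystanders are where they were, and the gripper (290,130) is clear of everything.

```bash
python3 -c "
from rig import env
print(env.close_job())"
```

```text
the job is handed in; nothing more can be done
None
```

The heater is back in the row and the job is handed in: left foot, then right, pressed against the stop bar at about 16–18 N on the bumpers, heater about 97 mm before the bay's origin and within about 0.3° of square by camera; no verdict was returned.

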